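# Hang the keyhole cover on the relay box until its catch snaps

## Robot

A 6-joint arm with a two-finger parallel gripper is mounted at the origin on a cart in front of the work surface, level with it; the furniture and walls round the work are solid. World frame = base frame: x ahead of the robot, y to its left, z up, the work surface at z = 0. Lengths are in m, angles in degrees, forces in N, time in s.
With the tool pointing down it reaches from about 0.3 to 0.75 m from the base axis. Payload 8.5 kg.
Tool frame: the origin (TCP) lies midway between the tips of the shut fingers; the grasp point (between the pads) lies 19 mm behind it; z points along the fingers, y is the line along which they close (so a half turn about z gives the same grasp; the last joint's range is limited). The gripper opens to 85 mm and grips with 20 to 120 N. Pads are 22 mm wide; open, the fingers measure 114 mm over their backs; the gripper's body (76 mm by 85 mm) begins 54 mm behind the grasp point. The pads swing forward as they close: fully open they stand 13 mm farther back than shut.
Start: joints at [-78.57, 21.807, 74.336, -0, 83.858, -12.336], TCP at [0.222, -0.503, 0.231] pointing down, gripper open.
Joint ranges: [-178.18, 178.18], [-50.72, 133.34], [12.68, 142.11], [-81.47, 261.47], [9.98, 163.14], [-165.26, 165.26]. Speed limits (degrees/s): [136.94, 136.94, 180, 180, 180, 180].

## Interface

Orientations are given as a 3x3 rotation matrix whose columns are the frame's x, y, z axes.
In Python, from rig import monitor, optics, close_job, models gives the robot as it stands.
- The arm moves only by the tool step_arm, never from a script. Its arguments are lists of equal length, an entry for each row: "fingers": the closure, from -1 (fully open) to 1 (shut); "travel": the shift along the tool's x, y, z scaled (see below), a list of three; "twist": the turn about the tool's z scaled (see below). In form: {"fingers": [fingers, ...], "travel": [[tx, ty, tz], ...], "twist": [twist, ...]}. A call has 1 to 10 rows; each row shifts and turns the commanded pose from where the row before left it, along the tool's axes as they then stand; what a row does not reach is not made up. The controller multiplies each number of a shift by 100 mm and each number of a turn by pi rad. A row lasts 1/8 s, in which the tool goes at most 62.5 mm and 10.7 degrees, less where a joint would pass 70% of its speed; a pose out of reach is approached as far as the arm can. A call with a number of a shift or a turn outside -1 to 1 is refused whole. A call with a gripper value outside its range is refused whole. The fingers move at their own pace and stop on an object; "force" is the grip in N (left out, the last holds). Time passes only in rows, so rows that do not move let the fingers close. It gives the time, the measured TCP pose, the force, the opening and the grip force at its end, in the units of the state.
- monitor.observe(): the state, without advancing time (a new reading comes with each control period).
- optics.get_image(name): name is "scene" or "top" or "wrist"; returns (picture, depth): 400x640x3 uint8, blue, green, red; 400x640 float32, m along the optical axis (not along the pixel's ray), 0 where there is no reading.
- optics.get_calibration(name): a dict with "vertical_fov" (degrees; the focal length in pixels is half the picture's height over the tangent of half this angle, whatever the lens; pixels are square), "cx", "cy" (the principal point, pixels), "world_from_camera" (4x4, takes a point from camera to world coordinates). Camera axes: x right, y up, looking along -z (the intrinsics and any distortion apply to the point x, -y, -z); pixel columns grow to the right and rows downward; lengths in m; the calibration is good to about 2 mm. The wrist camera is an equidistant fisheye: a pixel r from the principal point sees the ray r / f radians off the axis. A picture is of the moment at which its call begins: read the wrist's pose just before it. get_calibration takes no time and is no camera call; for the wrist camera it gives the pose at the moment of the call.
- close_job(): hands the job in; it is judged then, once.
Trained networks look in the newest picture that a camera, given by its name, has taken for a name from the list of things; names that differ only in an ending like _2 or _b are one class to them, and where a whole thing is asked for, a point or a joint stands for the part that bears it (a point fixed in the world has none). Each returns a list of dicts, best first, with "confidence" (0 to 1); they miss things now and then, are a little off and sometimes report something else, mostly with a low value. They report only what shows in the picture. A call takes as long as a camera call.
- models.trace(camera, query): "mask" (400x640 bool, what is visible of it) and "point" ([column, row] in pixels, amid what is visible of it).
- models.landmark_of(camera, query): "point" ([column, row] in pixels: a listed point, or the origin of a listed thing).
The state is a dict: "time_s": time; "q": joint angles; "qvel": joint speeds; "joint_efforts": joint torques, N m; "position": TCP position; "tool_rot": TCP orientation; "ft_force": force on the tool from outside, world axes, zero at the start; "wrist_torque": the same for the moment, N m; "grip_width": finger opening in m; "gripper_force": force on a finger pad.
Only numpy, scipy, OpenCV 4.12 (cv2) and the standard library are available. Lean on these libraries where they do the work, as an engineer would, in place of code of your own. Each camera call takes 0.05 s, during which the arm holds its last target. There are 200 camera calls.

## Task

Put the loose aluminium cover back on the sloping face of the grey relay box: feel its four round holes down over the headed studs, then slide it fully down the slope, flat against the face, until the sprung catch at the top snaps up behind its upper edge, and let go. Work gently, without forcing the cover against the box, and leave the other things on the bench where they are.

Things in the scene. Friction and masses are not known exactly. Their poses are not given: they have to be found in the camera images.
- cover: Loose aluminium cover plate, 130 mm long (its x), 170 mm wide (its y), 4 mm thick, 0.2 to 0.4 kg, lying flat on the bench, handle up. Origin: centre of the underside; z out of the handle side; +x is the edge that must end up-slope (the keyhole slots run to +x); it starts pointing away from the robot within 0.45 rad. It has four keyholes, one near each corner.
- keyhole (a point): Centre of the round entry hole of the cover's upper left keyhole, on the underside, at x = +27.5, y = +68 mm of the cover. The others: x = +27.5 or -48.5, y = +68 or -68 mm. Each entry is 20 mm across, with a 12 mm wide slot towards the cover's +x; a stud's shank meets the slot's end 18.5 mm from the entry's centre.
- handle (a point): Middle of the cover's black bow handle, 32 mm above the underside, over the cover's origin. The bar is flat-sided, 12 x 12 mm in section, 92 mm long along the cover's y, between two legs (68 mm clear between them, 22 mm clear from plate to bar); it is pinched across the cover's x.
- cover_top_edge (a point): Middle of the cover's +x edge, on the underside, 65 mm from its origin: the edge that the catch snaps behind.
- panel: Sloping face of the fixed grey relay box, 174 mm long and 200 mm wide; it rises away from the robot at 30 degrees. Frame: x up the slope, y to the left, z square out of the face. Its origin, on the face, is where the cover's origin must end, axes alike (shanks at the slots' ends). The face spans x = -72 to +102 mm; a 70 x 104 mm window on relays lies between the studs.
- stud (a point): Foot of the upper left stud on the face, at panel x = +46, y = +68 mm; the other three: x = +46 or -30, y = +68 or -68 mm. Steel, shank 9 mm across, head 17 mm across with a bevelled rim, the head's underside 5.8 mm and its top 10.3 mm above the face.
- entry (a point): Where the cover's origin lies when its round holes are over the stud heads (1.5 mm play all round) and it is down on the face: panel x = +18.5 mm. From there the cover slides 18.5 mm down the slope, under the heads, to the panel's origin.
- relay_box: The fixed grey sheet-metal relay box that carries the face: 151 x 200 mm on the bench, 25 mm high in front, 112 mm at the back. Origin: centre of its underside; its x points away from its low front.
- catch_tip (a point): Free end of the sprung catch, a steel tongue 25 mm wide in the middle of the face's upper part; its hinge lies at panel x = +94 mm, its free end at panel x = +66.5 mm, 5 mm above the face (the crest behind it 6 mm). When the cover is fully down its upper edge lies at panel x = +65 mm, just below this end.
- catch (a joint): Swing of the sprung catch in rad: 0 = standing up (as at the start and when snapped behind the cover), about 0.2 = pressed flush into the face, as it is under the cover until the cover is down. Pressing it flush takes about 3 N.
- multimeter: Yellow and black hand multimeter, 157 x 99 x 38 mm, lying on the bench; bystander. Origin: centre of its underside.
- side_cutters: Red-handled side cutters, 89 x 122 x 14 mm, lying on the bench near the front; bystander. Origin: centre of the underside.

How it is judged:
By the outcome, as a careful person would: the job done as asked, in the order asked, and still so for the second after the job is handed in, with the robot touching nothing.
It also fails if it takes over 45 s, if anything falls off the work surface, if the arm or the gripper's body presses on something with over 40 N, if the wrist force passes 120 N, or if a joint passes its speed limit or range.

## Working session

There is one attempt and no reset: what is moved stays moved. The work goes in short steps, Python scripts to look and compute and a tool call to move; the robot and the scene stay as the last step left them, time stands still between calls to the robot, and variables do not carry over. Pictures are saved under pics/ and viewed, at most 10 in all, crops included, and the job is handed in when it is done.

Besides the shell and the picture viewer there is one more tool, called as name(argument=value, ...) on one line, values as JSON. step_arm: Moves the arm, as the interface text tells. Its arguments: {"type":"object","properties":{"fingers":{"type":"array","items":{"type":"number"}},"travel":{"type":"array","items":{"type":"array","items":{"type":"number"}}},"twist":{"type":"array","items":{"type":"number"}},"force":{"type":"number"}},"required":["fingers","travel","twist"]}

```bash
mkdir -p pics; cat > h.py <<'E'
import numpy as np, cv2
from rig import monitor, optics, close_job, models
def ray(cam,p,c=None):
    c=c or optics.get_calibration(cam); T=np.array(c["world_from_camera"]); f=200/np.tan(np.radians(c["vertical_fov"])/2)
    u,v=p[0]-c["cx"],p[1]-c["cy"]
    if cam=="wrist":
        r=np.hypot(u,v)+1e-9; t=r/f; d=np.array([np.sin(t)*u/r,-np.sin(t)*v/r,-np.cos(t)])
    else: d=np.array([u/f,-v/f,-1.])
    return T[:3,3],T[:3,:3]@d
def depthpt(cam,p,dep,c=None):
    o,d=ray(cam,p,c); c=c or optics.get_calibration(cam)
    T=np.array(c["world_from_camera"]); k=-(T[:3,:3].T@d)[2]
    u,v=int(round(p[0])),int(round(p[1])); w=dep[max(0,v-1):v+2,max(0,u-1):u+2]; w=w[w>0]
    return o+d/k*np.median(w) if len(w) else np.full(3,np.nan)
def tri(rs):
    A=np.zeros((3,3));b=np.zeros(3)
    for o,d in rs:
        d=d/np.linalg.norm(d);P=np.eye(3)-np.outer(d,d);A+=P;b+=P@o
    x=np.linalg.solve(A,b)
    return x,[np.linalg.norm(np.cross(x-o,d/np.linalg.norm(d))) for o,d in rs]
E
cat > look.py <<'E'
from h import *
np.set_printoptions(precision=4,suppress=True)
s=monitor.observe();print(s["time_s"],s["position"],s["tool_rot"],s["ft_force"],s["grip_width"])
Q=["cover","keyhole","handle","cover_top_edge","panel","stud","entry","relay_box","catch_tip","multimeter","side_cutters"]
I={}
for c in ["scene","top"]:
    im,dp=optics.get_image(c);cv2.imwrite(f"pics/{c}0.png",im);np.save(f"{c}0.npy",dp)
    for q in Q:
        for r in models.landmark_of(c,q)[:4 if q in("keyhole","stud") else 1]:
            print(c,q,round(r["confidence"],2),np.round(r["point"],1),depthpt(c,r["point"],dp)); I.setdefault(q,[]).append(ray(c,r["point"])) if q not in("keyhole","stud") else 0
for q,v in I.items():
    if len(v)==2: print("TRI",q,*tri(v))
E
python3 look.py
```

```text
0.0 [ 0.2216 -0.5031  0.2307] [[ 0.9152  0.403  -0.0003]
 [ 0.403  -0.9152  0.0015]
 [ 0.0004 -0.0014 -1.    ]] [-0.0329  0.2049  0.2758] 0.085316754306854
scene cover 0.78 [398.4 193.2] [ 0.5011 -0.2625  0.0024]
scene keyhole 0.7 [372.9 193.3] [ 0.5567 -0.2239  0.0019]
scene keyhole 0.65 [278.2 251.3] [0.6211 0.0849 0.0348]
scene handle 0.69 [394.2 184.8] [ 0.5116 -0.2515  0.0366]
scene cover_top_edge 0.56 [386.1 179.4] [ 0.5542 -0.2889  0.0035]
scene panel 0.6 [277.9 240.9] [0.6359 0.0672 0.0435]
scene stud 0.61 [241.9 247.3] [0.6597 0.1496 0.0905]
scene stud 0.55 [326.7 354.6] [ 0.4012  0.2033 -0.0006]
scene entry 0.78 [273.3 235.8] [0.6512 0.0647 0.0486]
scene relay_box 0.88 [277.4 253.4] [0.6192 0.0901 0.0341]
scene catch_tip 0.68 [254.9 217.5] [0.6868 0.0772 0.1008]
scene multimeter 0.84 [373.2 282.8] [0.4035 0.0295 0.0305]
scene side_cutters 0.87 [324.6 355.7] [ 0.4031  0.2076 -0.    ]
top cover 0.65 [386.1 216. ] [ 0.5019 -0.2613  0.006 ]
top keyhole 0.61 [368.3 197.1] [ 0.5592 -0.209  -0.0011]
top handle 0.96 [387.5 217.3] [ 0.498  -0.2654  0.0065]
top cover_top_edge 0.68 [3
[... 688 characters left out ...]
(0.0011337702572403417), np.float64(0.0011337702572401956)]
TRI panel [0.6329 0.074  0.0535] [np.float64(0.003087551528601739), np.float64(0.0030875515286017743)]
TRI entry [0.6393 0.08   0.0737] [np.float64(0.0037290083691223757), np.float64(0.0037290083691222504)]
TRI relay_box [0.635  0.0769 0.0071] [np.float64(0.0007375695742492752), np.float64(0.0007375695742493383)]
TRI catch_tip [0.6816 0.0775 0.1039] [np.float64(0.003203240605640663), np.float64(0.003203240605640719)]
TRI multimeter [ 0.4136  0.0079 -0.0066] [np.float64(0.00021853884540491242), np.float64(0.0002185388454049685)]
TRI side_cutters [0.399  0.2065 0.0022] [np.float64(0.003909512647552708), np.float64(0.0039095126475527)]
```

View pics/top0.png

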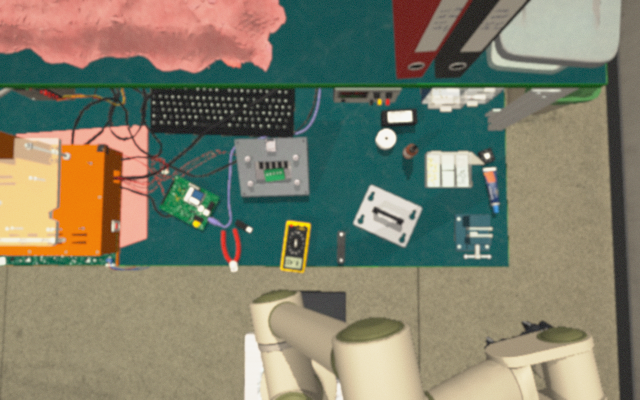

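View pics/scene0.png

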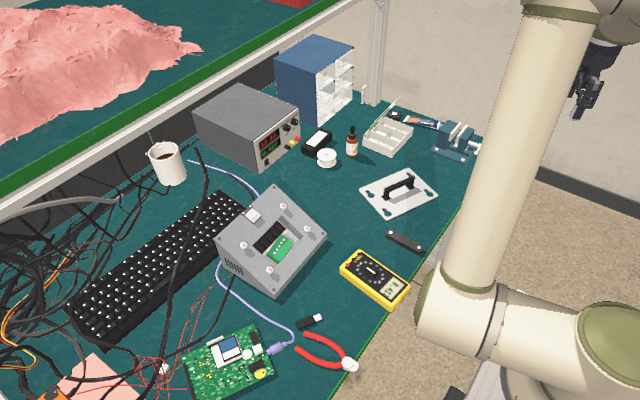

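step_arm(fingers=[-1, -1, -1, -1, -1, -1, -1, -1, -1, -1], travel=[[0.44, -0.135, 0], [0.44, -0.135, 0], [0.44, -0.135, 0], [0.44, -0.135, 0], [0.44, -0.135, 0], [0.44, -0.135, 0], [0.44, -0.135, 0], [0.44, -0.135, 0], [0, 0, 0], [0, 0, 0]], twist=[0, 0, 0, 0, 0, 0, 0, -0.05, -0.055, -0.055], force=20)

```text
time_s: 2.45
position: [0.5007, -0.2621, 0.2312]
tool_rot: [[0.602, 0.798, -0.0], [0.798, -0.602, 0.0], [-0.0, -0.0, -1.0]]
ft_force: [0.1, -0.3, 0.8]
grip_width: 0.0856
gripper_force: 0.0
```

```bash
cat > w.py <<'E'
from h import *
import sys
np.set_printoptions(precision=4,suppress=True)
def onplane(cam,p,z,c):
    o,d=ray(cam,p,c); return o+d*(z-o[2])/d[2]
c=optics.get_calibration("wrist");im,dp=optics.get_image("wrist");cv2.imwrite("pics/w1.png",im)
for q in ["handle","cover","keyhole","cover_top_edge"]:
    for r in models.landmark_of("wrist",q)[:4]:
        print(q,round(r["confidence"],2),np.round(r["point"],1),depthpt("wrist",r["point"],dp,c),onplane("wrist",r["point"],0.0,c))
for q,z in (("cover",.004),("handle",.038)):
    for r in models.trace("wrist",q)[:1]:
        m=r["mask"].astype(np.uint8);k=cv2.findContours(m,0,1)[0];k=max(k,key=cv2.contourArea)[:,0]
        P=np.array([onplane("wrist",p,z,c)[:2] for p in k])*1000
        print(q,r["confidence"],m.sum(),cv2.minAreaRect(P.astype(np.float32)))
E
python3 w.py
```

```text
handle 0.68 [325.2 169.7] [ 0.5069 -0.2632  0.0377] [ 0.5021 -0.2706  0.    ]
cover 0.64 [325.7 165.7] [ 0.51   -0.2599  0.0373] [ 0.5057 -0.2669  0.    ]
keyhole 0.8 [335.4 107.9] [ 0.5575 -0.2169 -0.0001] [ 0.5575 -0.2169  0.    ]
cover_top_edge 0.78 [376.4 157. ] [ 0.5626 -0.2943  0.0045] [ 0.5627 -0.2955  0.    ]
cover 0.92 12889 ((503.6651306152344, -265.40155029296875), (171.54168701171875, 130.87191772460938), 65.69917297363281)
handle 0.97 13074 ((507.6248779296875, -259.20318603515625), (155.81690979003906, 119.28194427490234), 65.67916870117188)
```

View pics/w1.png

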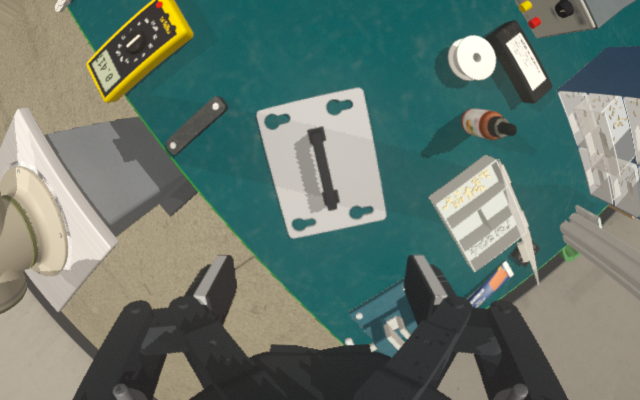

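step_arm(fingers=[-1, -1, -1, -1, -1, -1, -1, -1, -1, -1], travel=[[0, 0, 0.3], [0, 0, 0.3], [-0.011, 0.047, 0.4], [0, 0, 0.4], [0, 0, 0.3], [0, 0, 0.2], [0, 0, 0.13], [0, 0, 0.1], [0, 0, 0], [0, 0, 0]], twist=[-0.0354, -0.0354, 0, 0, 0, 0, 0, 0, 0, 0])

```text
time_s: 4.05
position: [0.5044, -0.2658, 0.019]
tool_rot: [[0.418, 0.909, 0.001], [0.909, -0.418, -0.001], [-0.0, 0.001, -1.0]]
ft_force: [0.2, -0.9, -0.6]
grip_width: 0.0855
gripper_force: 0.0
```

step_arm(fingers=[0, 0.5, 1, 1, 1, 1], travel=[[0, 0, 0], [0, 0, 0], [0, 0, 0], [0, 0, 0], [0, 0, 0], [0, 0, 0]], twist=[0, 0, 0, 0, 0, 0], force=20)

```text
time_s: 4.8
position: [0.5041, -0.2656, 0.0184]
tool_rot: [[0.418, 0.909, 0.0], [0.909, -0.418, -0.0], [-0.0, 0.0, -1.0]]
ft_force: [-1.3, 0.1, 1.9]
grip_width: 0.0114
gripper_force: 22.5
```

step_arm(fingers=[1, 1, 1, 1, 1, 1, 1, 1, 1, 1], travel=[[0, 0, -0.05], [0, 0, -0.2], [0, 0, -0.4], [0, 0, -0.5], [0, 0, -0.5], [0, 0, -0.4], [0.3, 0.2, -0.2], [0.4, 0.25, -0.1], [0.3, 0.2, 0], [0.2, 0.1, 0]], twist=[0, 0, 0, -0.05, -0.05, -0.036, 0, 0, 0, 0], force=40)

```text
time_s: 6.05
position: [0.58, -0.1442, 0.253]
tool_rot: [[0.002, 1.0, -0.001], [1.0, -0.002, 0.001], [0.001, -0.001, -1.0]]
ft_force: [0.4, 0.1, -2.6]
grip_width: 0.0113
gripper_force: 40.7
```

```bash
cat > w2.py <<'E'
from h import *
import sys,pickle
np.set_printoptions(precision=4,suppress=True)
n=sys.argv[1]
s=monitor.observe();print(s["position"],s["ft_force"],s["grip_width"])
D={}
for cam in ["wrist"]+(["scene","top"] if n=="a" else []):
    c=optics.get_calibration(cam);im,dp=optics.get_image(cam);cv2.imwrite(f"pics/{cam}_{n}.png",im);np.save(f"{cam}_{n}.npy",dp);L={}
    for q in ["stud","panel","entry","relay_box","catch_tip"]:
        L[q]=models.landmark_of(cam,q)[:4]
        for r in L[q]: print(cam,q,round(r["confidence"],2),np.round(r["point"],1),depthpt(cam,r["point"],dp,c))
    m=models.trace(cam,"relay_box")[:1]; 
    D[cam]=(c,L,m)
pickle.dump(D,open(f"{n}.pkl","wb"))
E
python3 w2.py a
```

```text
[ 0.58   -0.1442  0.253 ] [ 0.3977  0.0745 -2.6495] 0.01126267284555692
wrist stud 0.68 [320.9 242.4] [ 0.5804 -0.1244  0.2727]
scene stud 0.76 [242.5 248.2] [0.6574 0.1503 0.0899]
scene stud 0.42 [349.1 122.4] [ 0.5829 -0.1372  0.2718]
scene panel 0.72 [277.8 239. ] [0.6392 0.0636 0.0444]
scene entry 0.62 [273.3 233.3] [0.6515 0.0632 0.056 ]
scene relay_box 0.85 [274.7 253.1] [0.6233 0.0942 0.0366]
scene catch_tip 0.7 [257.8 217.7] [0.685  0.0708 0.0954]
top stud 0.88 [248.6 161. ] [0.6558 0.1411 0.0792]
top panel 0.88 [271.9 170. ] [0.6352 0.0788 0.0428]
top relay_box 0.98 [277.9 169.2] [0.6373 0.061  0.0447]
top catch_tip 0.58 [269.2 151.4] [0.681  0.0806 0.0933]
```

View pics/wrist_a.png

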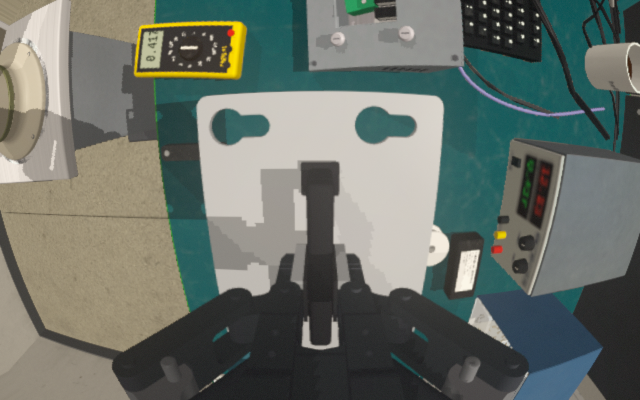

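step_arm(fingers=[1, 1, 1, 1, 1, 1, 1, 1], travel=[[0.2, -0.2, -0.02], [0.35, -0.35, -0.03], [0.4, -0.4, -0.05], [0.4, -0.4, -0.05], [0.35, -0.35, -0.05], [0.2, -0.2, 0], [0, 0, 0], [0, 0, 0]], twist=[0, 0, 0, 0, 0, 0, 0, 0])

```text
time_s: 8.1
position: [0.3907, 0.0445, 0.2735]
tool_rot: [[0.004, 1.0, 0.001], [1.0, -0.004, -0.0], [-0.0, 0.001, -1.0]]
ft_force: [-0.8, -0.4, -3.5]
grip_width: 0.0111
gripper_force: 40.7
```

```bash
python3 w2.py b
```

```text
[0.3907 0.0445 0.2735] [-0.7835 -0.368  -3.5023] 0.011062793408667318
wrist stud 0.58 [535.4  98. ] [0.6558 0.1463 0.0898]
wrist panel 0.76 [500.5 149.7] [0.637  0.0711 0.0443]
wrist panel 0.73 [321.3 271.1] [0.3913 0.0492 0.2929]
wrist entry 0.81 [514.8 151.5] [0.652  0.0722 0.0589]
wrist relay_box 0.92 [482.2 143.5] [0.6131 0.0763 0.0316]
wrist catch_tip 0.64 [513.8 151.5] [0.6507 0.072  0.0583]
wrist catch_tip 0.56 [547.6 155.5] [0.6824 0.0759 0.0953]
```

View pics/wrist_b.png

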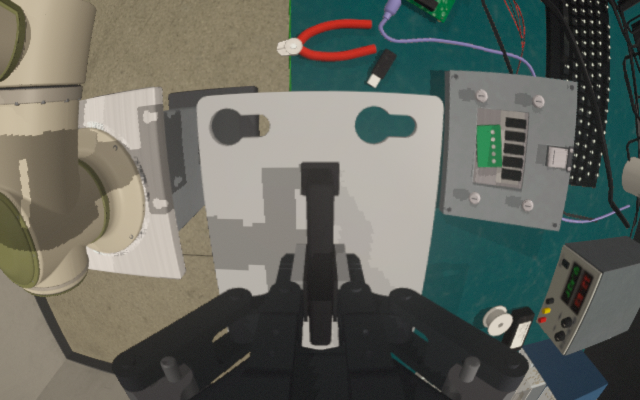

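```bash
cat > fit.py <<'E'
from h import *
import pickle,sys
from scipy.optimize import least_squares
np.set_printoptions(precision=4,suppress=True)
n=sys.argv[1]; G=np.array(eval(sys.argv[2]),float)   # order UL, UR, LL, LR
im=cv2.imread(f"pics/wrist_{n}.png");g=cv2.cvtColor(im,cv2.COLOR_BGR2GRAY).astype(float);c=pickle.load(open(f"{n}.pkl","rb"))["wrist"][0];dp=np.load(f"wrist_{n}.npy")
S=np.array([[46,68],[46,-68],[-30,68],[-30,-68]])/1e3
P=[]
for p in G:
    u,v=p.astype(int);w=g[v-9:v+10,u-9:u+10];m=(w>(np.median(w)+w.max())/2).astype(np.uint8)
    k,l,st,ce=cv2.connectedComponentsWithStats(m);i=min(range(1,k),key=lambda i:np.hypot(*(ce[i]-9))-st[i,4]*.05)
    q=ce[i]+[u-9,v-9];P.append(q);print(q,st[i,4],depthpt("wrist",q,dp,c))
R=[ray("wrist",p,c) for p in P]
def pan(x,X):
    cy,sy=np.cos(x[3]),np.sin(x[3]);Rz=np.array([[cy,-sy,0],[sy,cy,0],[0,0,1]]);a=np.pi/6
    Rs=np.array([[np.cos(a),0,-np.sin(a)],[0,1,0],[np.sin(a),0,np.cos(a)]]);return x[:3]+(Rz@Rs@np.array(X).T).T
def res(x,fz=None):
    if fz: x=np.r_[x[:2],fz,x[2]]
    X=pan(x,np.c_[S,np.full(4,.0103)]);o=[]
    for (a,d),q in zip(R,X):
        d=d/np.linalg.norm(d);o+=list(np.cross(q-a,d))
    return np.array(o)*1e3
r=least_squares(res,[.62,.077,.06,0]);print("free",r.x,r.cost)
r=least_squares(res,[.62,.077,0],args=(.061,));x=np.r_[r.x[:2],.061,r.x[2]];print("z fixed",x,r.cost,r.fun.round(1))
big=cv2.resize(im[60:240,430:600],None,fx=3.3,fy=3.3)
for p in P: cv2.circle(big,tuple(int((a-b+.5)*3.3) for a,b in zip(p,(430,60))),3,(0,0,255),-1)
cv2.imwrite(f"pics/fit_{n}.png",big)
E
python3 fit.py b "[[539,101],[528,205],[482,95],[475,198]]"
```

```text
[539.8254 100.6825] 63 [0.6604 0.1437 0.0938]
[529.4651 204.8837] 43 [0.6658 0.0085 0.0936]
[483.4     94.6909] 55 [0.5955 0.1421 0.0567]
[477.0625 196.4375] 32 [0.6004 0.0082 0.057 ]
free [0.6315 0.075  0.0584 0.0327] 0.9723711837236191
z fixed [0.6298 0.0754 0.061  0.0333] 1.6267093216567803 [-0.6  0.8 -0.4 -0.3  0.2 -0.3 -0.1 -0.1 -0.   1.  -0.6  0.8]
```

View pics/fit_b.png

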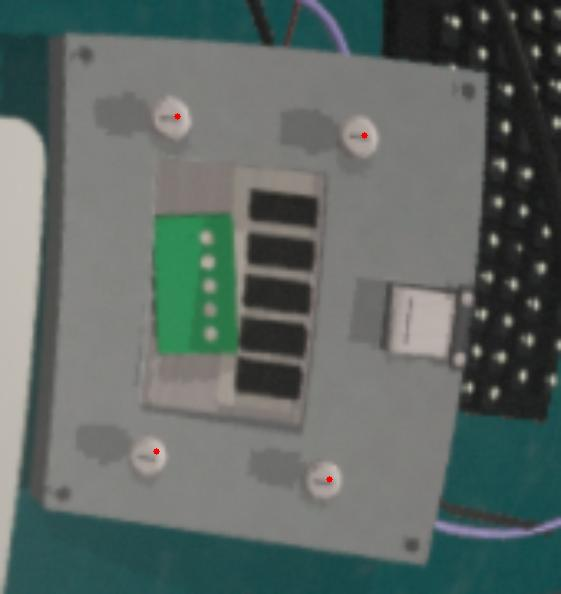

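```bash
sed -i 's/^R=\[ray/if len(sys.argv)>3: P=G\nR=[ray/' fit.py; sed -i 's/^r=least_squares(res,\[.62,.077,0\]/print([depthpt("wrist",p,dp,c) for p in P]);&/' fit.py
python3 fit.py b "[[538.3,101],[527.7,205],[481.6,95.3],[474.7,197.7]]" 1 | tail -6
python3 - <<'E'
from h import *;import pickle
# cover in gripper: project expected left keyhole circle centres for check
c=pickle.load(open("b.pkl","rb"))["wrist"][0]
im=cv2.imread("pics/wrist_b.png");g=cv2.cvtColor(im,cv2.COLOR_BGR2GRAY)
# white plate edges: rows/cols at which plate's corners visible
dp=np.load("wrist_b.npy")
for p in [(205,150),(435,150),(300,97),(435,97),(207,97),(204,200),(436,200)]: print(p,depthpt("wrist",p,dp,c))
for row in (110,130,160,200,240): 
    l=g[row,180:460].astype(int);d=np.diff(l);print(row,180+d[:60].argmax(),180+220+d[220:].argmin())
E
```

```text
[529.4651 204.8837] 43 [0.6658 0.0085 0.0936]
[483.4     94.6909] 55 [0.5955 0.1421 0.0567]
[477.0625 196.4375] 32 [0.6004 0.0082 0.057 ]
free [0.6283 0.0741 0.0587 0.0327] 0.06264547921532597
[array([0.6586, 0.143 , 0.0928]), array([0.6631, 0.0081, 0.0931]), array([0.5934, 0.1411, 0.0556]), array([0.5982, 0.0057, 0.0548])]
z fixed [0.6268 0.0744 0.061  0.0332] 0.5598929493924237 [-0.4  0.5 -0.3  0.3  0.4  0.2 -0.2 -0.4 -0.1  0.3 -0.2  0.2]
(205, 150) [0.32920847 0.10106518 0.25902755]
(435, 150) [0.45245929 0.10065581 0.25916442]
(300, 97) [0.38094146 0.12686287 0.2586019 ]
(435, 97) [0.45094838 0.12899301 0.25887537]
(207, 97) [0.33216977 0.12931424 0.25903967]
(204, 200) [0.32532146 0.07259794 0.25848663]
(436, 200) [ 0.56300056 -0.01570814  0.00062277]
110 196 443
130 197 442
160 199 439
200 203 436
240 189 430
```

```bash
python3 - <<'E'
from h import *;import pickle
np.set_printoptions(precision=4,suppress=True)
c=pickle.load(open("b.pkl","rb"))["wrist"][0]
def on(p,z=.259): o,d=ray("wrist",p,c); return (o+d*(z-o[2])/d[2])[:2]
for r,a,b in [(110,196.5,443.5),(130,197.5,442.5),(160,199.5,439.5),(200,203.5,436.5)]:
    A,B=on((a,r)),on((b,r));print(A,B,B-A,(A+B)/2)
im=cv2.imread("pics/wrist_b.png");g=cv2.cvtColor(im,cv2.COLOR_BGR2GRAY).astype(int)
for u in (260,300,340,400):
    v=80+np.diff(g[80:105,u]).argmax()+.5;print(u,v,on((u,v)))
# hole circles (dark part): outline on top surface
for u0,u1 in ((205,262),(350,412)):
    pass
T=np.array(c["world_from_camera"]);print(T)
E
```

```text
[0.3258 0.1229] [0.4561 0.1224] [ 0.1303 -0.0005] [0.3909 0.1227]
[0.3257 0.1121] [0.4561 0.1117] [ 0.1305 -0.0005] [0.3909 0.1119]
[0.3254 0.0957] [0.4557 0.0952] [ 0.1302 -0.0005] [0.3905 0.0955]
[0.3252 0.0728] [0.4563 0.0723] [ 0.1311 -0.0005] [0.3908 0.0725]
260 92.5 [0.3607 0.1298]
300 90.5 [0.381  0.1302]
340 90.5 [0.4009 0.1301]
400 92.5 [0.4316 0.1301]
[[ 1.      0.0033  0.0013  0.3909]
 [-0.0036  0.9487  0.3161  0.1258]
 [-0.0001 -0.3161  0.9487  0.4161]
 [ 0.      0.      0.      1.    ]]
```

step_arm(fingers=[1, 1, 1, 1, 1, 1, 1, 1, 1, 1], travel=[[0, 0, 0], [0.03, 0.35, 0.05], [0.04, 0.45, 0.1], [0.04, 0.45, 0.15], [0.04, 0.45, 0.2], [0.03, 0.4, 0.2], [0.031, 0.308, 0.2], [0, 0, 0.2], [0, 0, 0.1], [0, 0, 0]], twist=[-0.0117, 0, 0, 0, 0, 0, 0, 0, 0, 0])

```text
time_s: 9.7
position: [0.6299, 0.0738, 0.153]
tool_rot: [[-0.034, 0.999, -0.001], [0.999, 0.034, 0.0], [0.0, -0.001, -1.0]]
ft_force: [0.3, 0.9, -1.2]
grip_width: 0.0111
gripper_force: 40.6
```

step_arm(fingers=[1, 1], travel=[[0, 0, 0], [0, 0, 0]], twist=[0, 0], force=20)

```text
time_s: 9.95
position: [0.6304, 0.0738, 0.1543]
tool_rot: [[-0.033, 0.999, 0.002], [0.999, 0.033, -0.0], [-0.0, 0.002, -1.0]]
ft_force: [0.1, 0.1, -3.0]
grip_width: 0.0109
gripper_force: 40.6
```

step_arm(fingers=[0.95, 1, 1, 1, 1, 1], travel=[[0, 0, 0.1], [0, 0, 0.1], [0, 0, 0.04], [0, 0, 0.03], [0, 0, 0], [0, 0, 0]], twist=[0, 0, 0, 0, 0, 0], force=20)

```text
time_s: 10.7
position: [0.6303, 0.0739, 0.1266]
tool_rot: [[-0.033, 0.999, 0.001], [0.999, 0.033, -0.0], [-0.0, 0.001, -1.0]]
ft_force: [-0.1, -0.5, -2.9]
grip_width: 0.0114
gripper_force: 40.6
```

step_arm(fingers=[0.76, 1, 1], travel=[[0, 0, 0.01], [0, 0, 0.01], [0, 0, 0]], twist=[0, 0, 0], force=20)

```text
time_s: 11.08
position: [0.6302, 0.0739, 0.1242]
tool_rot: [[-0.033, 0.999, -0.0], [0.999, 0.033, 0.0], [0.0, -0.0, -1.0]]
ft_force: [-0.1, 0.1, -2.0]
grip_width: 0.0108
gripper_force: 40.6
```

step_arm(fingers=[1, 1, 1, 1], travel=[[0, 0, 0.015], [0, 0, 0.015], [0, 0, 0.015], [0, 0, 0]], twist=[0, 0, 0, 0])

```text
time_s: 11.58
position: [0.6305, 0.0739, 0.1202]
tool_rot: [[-0.033, 0.999, 0.001], [0.999, 0.033, -0.0], [-0.0, 0.001, -1.0]]
ft_force: [-1.4, 0.7, 2.5]
grip_width: 0.0111
gripper_force: 41.3
```

step_arm(fingers=[0.72, 0.72], travel=[[0, 0, 0], [0, 0, 0]], twist=[0, 0], force=20)

```text
time_s: 11.82
position: [0.6298, 0.0739, 0.1196]
tool_rot: [[-0.033, 0.999, -0.001], [0.999, 0.033, 0.0], [0.0, -0.001, -1.0]]
ft_force: [-3.7, 0.5, 0.5]
grip_width: 0.0117
gripper_force: 8.7
```

step_arm(fingers=[0.71, 0.7, 0.7, 0.69, 0.69], travel=[[0, -0.004, 0.02], [0, -0.004, 0.02], [0, -0.004, 0.02], [0, -0.003, 0.02], [0, 0, 0]], twist=[0, 0, 0, 0, 0])

```text
time_s: 12.45
position: [0.6286, 0.0738, 0.1116]
tool_rot: [[-0.033, 0.999, -0.0], [0.999, 0.033, 0.0], [0.0, -0.0, -1.0]]
ft_force: [-3.1, -0.0, -0.8]
grip_width: 0.0133
gripper_force: 7.3
```

step_arm(fingers=[0.685, 0.68, 0.675, 0.67, 0.67], travel=[[0, -0.003, 0.02], [0, -0.003, 0.02], [0, -0.002, 0.02], [0, 0, 0.02], [0, 0, 0]], twist=[0, 0, 0, 0, 0])

```text
time_s: 13.08
position: [0.6279, 0.0738, 0.1037]
tool_rot: [[-0.033, 0.999, -0.0], [0.999, 0.033, 0.0], [0.0, -0.0, -1.0]]
ft_force: [-2.2, -1.1, -0.3]
grip_width: 0.0142
gripper_force: 7.5
```

```bash
python3 - <<'E'
from h import *
a,_=optics.get_image("scene");w,_=optics.get_image("wrist")
A=cv2.resize(a[160:310,190:340],(600,600),interpolation=3)
W=cv2.resize(w,(0,0),fx=.001+.3,fy=.301)
cv2.imwrite("pics/t1.png",A);cv2.imwrite("pics/t1w.png",w)
E
```

```text
(no output)
```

View pics/t1.png

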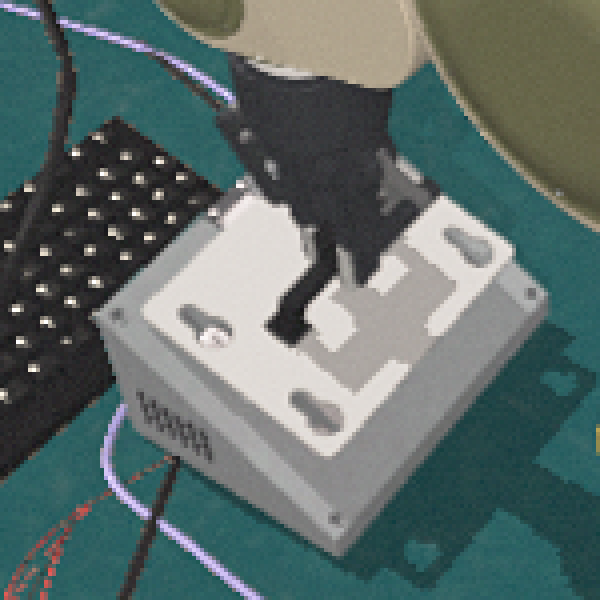

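step_arm(fingers=[0.665, 0.66, 0.655, 0.655], travel=[[0, -0.002, 0.02], [0, -0.002, 0.02], [0, 0, 0.02], [0, 0, 0]], twist=[0, 0, 0, 0])

```text
time_s: 13.68
position: [0.6274, 0.0737, 0.0976]
tool_rot: [[-0.033, 0.999, -0.0], [0.999, 0.033, -0.0], [-0.0, -0.0, -1.0]]
ft_force: [-2.8, -0.9, -0.0]
grip_width: 0.015
gripper_force: 5.8
```

step_arm(fingers=[0.65, 0.645, 0.64, 0.64], travel=[[0, 0, 0.02], [0, 0, 0.02], [0, 0, 0.02], [0, 0, 0]], twist=[0, 0, 0, 0])

```text
time_s: 14.18
position: [0.6263, 0.0738, 0.0918]
tool_rot: [[-0.033, 0.999, -0.003], [0.999, 0.033, -0.0], [-0.0, -0.003, -1.0]]
ft_force: [-8.7, -0.4, 4.5]
grip_width: 0.0158
gripper_force: 6.6
```

step_arm(fingers=[0.64, 0.64, 0.64], travel=[[0, -0.01, -0.01], [0, -0.01, 0], [0, 0, 0]], twist=[0, 0, 0])

```text
time_s: 14.55
position: [0.6257, 0.0737, 0.0927]
tool_rot: [[-0.033, 0.999, 0.001], [0.999, 0.033, 0.0], [-0.0, 0.001, -1.0]]
ft_force: [-0.3, 0.2, -2.4]
grip_width: 0.0156
gripper_force: 3.7
```

```bash
python3 - <<'E'
from h import *
a,_=optics.get_image("scene");w,_=optics.get_image("wrist")
A=cv2.resize(a[190:290,210:330],(600,500),interpolation=3)
cv2.imwrite("pics/t2w.png",w);cv2.imwrite("pics/t2.png",A)
E
```

```text
(no output)
```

View pics/t2.png

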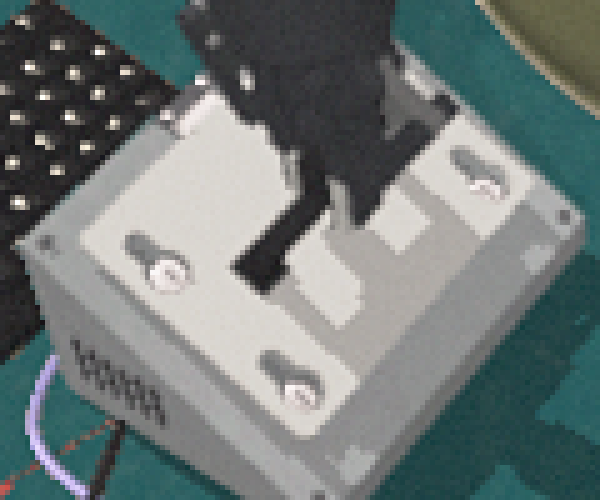

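step_arm(fingers=[0.635, 0.635, 0.635], travel=[[0, -0.005, 0.015], [0, 0, 0.015], [0, 0, 0]], twist=[0, 0, 0])

```text
time_s: 15.02
position: [0.6249, 0.0737, 0.0897]
tool_rot: [[-0.033, 0.999, -0.0], [0.999, 0.033, 0.0], [0.0, -0.0, -1.0]]
ft_force: [-1.5, 0.3, -0.6]
grip_width: 0.016
gripper_force: 4.1
```

step_arm(fingers=[0.63, 0.63, 0.63], travel=[[0, 0, 0.015], [0, 0, 0.015], [0, 0, 0]], twist=[0, 0, 0])

```text
time_s: 15.4
position: [0.625, 0.0736, 0.0867]
tool_rot: [[-0.033, 0.999, -0.0], [0.999, 0.033, -0.0], [-0.0, -0.0, -1.0]]
ft_force: [-1.2, -0.2, -0.5]
grip_width: 0.0158
gripper_force: 3.6
```

step_arm(fingers=[0.63, 0.63, 0.63], travel=[[0, 0, 0.01], [0, 0, 0.01], [0, 0, 0]], twist=[0, 0, 0])

```text
time_s: 15.78
position: [0.6251, 0.0737, 0.0848]
tool_rot: [[-0.033, 0.999, 0.0], [0.999, 0.033, -0.0], [-0.0, 0.0, -1.0]]
ft_force: [-1.2, -0.6, -1.0]
grip_width: 0.0157
gripper_force: 4.6
```

```bash
python3 - <<'E'
from h import *
np.set_printoptions(precision=4,suppress=True)
a,d=optics.get_image("scene");w,dw=optics.get_image("wrist")
A=cv2.resize(a[190:290,210:330],(600,500),interpolation=3)
cv2.imwrite("pics/t3w.png",w);cv2.imwrite("pics/t3.png",A)
# fit cover plane from scene depth on bright plate pixels, compare with panel
m=np.zeros(a.shape[:2],bool)
r=models.trace("scene","cover")
print(r[0]["confidence"],r[0]["mask"].sum())
P=np.array([depthpt("scene",(u,v),d) for v,u in np.argwhere(r[0]["mask"]&(a.min(2)>170))]);P=P[~np.isnan(P[:,0])]
o=np.array([.6272,.0743,.060]);n=np.array([-.5*np.cos(.033),-.5*np.sin(.033),.866])
h=(P-o)@n*1e3;k=abs(h-np.median(h))<8
c0=P[k].mean(0);_,_,V=np.linalg.svd(P[k]-c0);nn=V[2]*np.sign(V[2][2]);print(len(P),"h over face",np.percentile(h[k],[5,50,95]),"normal",nn,"slope",np.degrees(np.arccos(nn[2])))
E
```

```text
0.68 2724Traceback (most recent call last):
  File "<stdin>", line 10, in <module>
  File "h.py", line 11, in depthpt
    o,d=ray(cam,p,c); c=c or optics.get_calibration(cam)
                             ~~~~~~~~~~~~~~~~~~~~~~^^^^^
ValueError: time passes only in moves, steps and waits
```

View pics/t3.png

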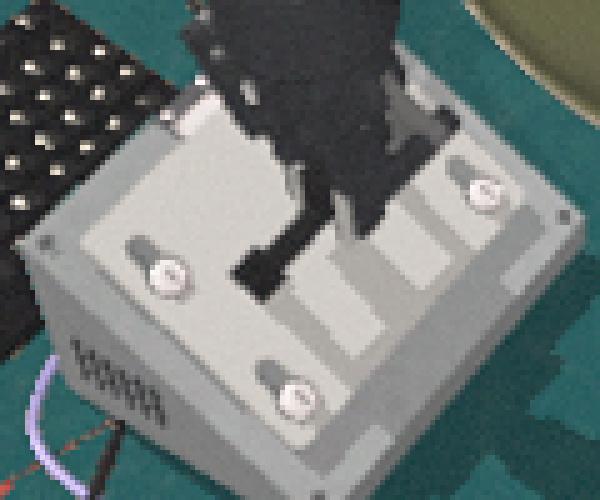

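```bash
cat > pl.py <<'E'
from h import *
np.set_printoptions(precision=4,suppress=True)
c=optics.get_calibration("scene")
a,d=optics.get_image("scene");r=models.trace("scene","cover")
o=np.array([.6272,.0743,.0605]);ex=np.array([.866*np.cos(.033),.866*np.sin(.033),.5]);n=np.array([-.5*np.cos(.033),-.5*np.sin(.033),.866]);ey=np.cross(n,ex)
def cloud(m):
    P=np.array([depthpt("scene",(u,v),d,c) for v,u in np.argwhere(m)]);P=P[~np.isnan(P[:,0])]-o;return P@np.array([ex,ey,n]).T*1e3
cv=r[0]["mask"]
for nm,m in (("cover",cv&(a.min(2)>150)),("box",models.trace("scene","relay_box")[0]["mask"]&~cv)):
    Q=cloud(cv2.erode(m.astype(np.uint8),np.ones((3,3))).astype(bool));Q=Q[abs(Q[:,2])<15]
    if nm=="box": Q=Q[(abs(Q[:,1])<95)&(Q[:,0]>-68)&(Q[:,0]<98)&((Q[:,0]<-50)|(abs(Q[:,1])>88))]
    A=np.c_[Q[:,0],Q[:,1],np.ones(len(Q))];s=np.ones(len(Q),bool)
    for _ in range(5):
        k=np.linalg.lstsq(A[s],Q[s,2],rcond=None)[0];s=abs(A@k-Q[:,2])<2
    print(nm,len(Q),s.sum(),"height at origin",k[2],"tilt x,y deg",np.degrees(k[:2]),"x range",np.percentile(Q[s,0],[1,99]),"y",np.percentile(Q[s,1],[1,99]))
E
python3 pl.py
```

```text
cover 558 483 height at origin -0.1154927879501336 tilt x,y deg [ 0.0343 -0.0153] x range [-68.5139  98.0857] y [-94.8014  96.2984]Traceback (most recent call last):
  File "pl.py", line 15, in <module>
    print(nm,len(Q),s.sum(),"height at origin",k[2],"tilt x,y deg",np.degrees(k[:2]),"x range",np.percentile(Q[s,0],[1,99]),"y",np.percentile(Q[s,1],[1,99]))
                                                                                               ~~~~~~~~~~~~~^^^^^^^^^^^^^^^
    return _quantile_unchecked(
        a, q, axis, out, overwrite_input, method, keepdims, weights)
    return _ureduce(a,
                    func=_quantile_ureduce_func,
    ...<5 lines>...
                    overwrite_input=overwrite_input,
                    method=method)
    r = func(a, **kwargs)
    result = _quantile(arr,
                       quantiles=q,
    ...<2 lines>...
                       out=out,
                       weights=wgt)
    slices_having_nans = np.isnan(arr[-1, ...])
                                  ~~~^^^^^^^^^
IndexError: index -1 is out of bounds for axis 0 with size 0
```

```bash
cat > pl2.py <<'E'
exec(open("pl.py").read().split("cv=r")[0])
m=np.zeros(d.shape,bool);m[185:300,205:335]=True
Q=cloud(m);B=a[m] if len(Q)==m.sum() else None
hi=(abs(Q[:,1])<84)&(Q[:,0]>-60)&(Q[:,0]<90)&(Q[:,2]>2)&(Q[:,2]<25)
if B is not None: hi&=(B.min(1)>120)
Q=Q[hi];s=(Q[:,2]<12)
A=np.c_[Q[:,0],Q[:,1],np.ones(len(Q))]
for _ in range(12):
    k=np.linalg.lstsq(A[s],Q[s,2],rcond=None)[0];s=abs(A@k-Q[:,2])<1.2
print(len(Q),s.sum(),"top height at x=0:",k[2],"tilt x,y",np.degrees(k[:2]),"h at -46,+83",k[2]-46*k[0],k[2]+83*k[0],"xr",Q[s,0].min(),Q[s,0].max(),"yr",Q[s,1].min(),Q[s,1].max())
S=Q[s&(abs(Q[:,1])<60)];print("lower edge x",np.sort(S[:,0])[:6])
E
python3 pl2.py
```

```text
2719 2272 top height at x=0: 6.955534314565515 tilt x,y [ 1.3603 -0.2965] h at -46,+83 5.863394399950739 8.926134595283482 xr -45.12465834175837 84.94216181073955 yr -83.98206744734055 83.9252887964929
lower edge x [-44.7511 -44.7071 -44.5509 -44.5405 -44.4871 -44.4126]
```

step_arm(fingers=[0.66, 0.7, 1, 1], travel=[[0, 0, 0], [0, 0, 0], [0, 0, 0], [0, 0, 0]], twist=[0, 0, 0, 0], force=20)

```text
time_s: 16.68
position: [0.6251, 0.0737, 0.0849]
tool_rot: [[-0.033, 0.999, 0.0], [0.999, 0.033, -0.0], [-0.0, 0.0, -1.0]]
ft_force: [0.3, -0.5, -0.9]
grip_width: 0.0151
gripper_force: 19.5
```

step_arm(fingers=[1, 1, 1], travel=[[0, 0.004, 0.01], [0, 0.004, 0.01], [0, 0, 0]], twist=[0, 0, 0])

```text
time_s: 17.05
position: [0.6258, 0.0737, 0.0828]
tool_rot: [[-0.033, 0.999, -0.0], [0.999, 0.033, -0.0], [-0.0, -0.0, -1.0]]
ft_force: [-1.1, -0.5, 1.0]
grip_width: 0.0147
gripper_force: 20.0
```

```bash
python3 pl2.py
```

```text
2674 2245 top height at x=0: 4.902509643832779 tilt x,y [ 1.0403 -0.2167] h at -46,+83 4.067320395982412 6.409481547562791 xr -45.67867979027405 84.06702110189198 yr -83.99674907763796 83.96135995028206
lower edge x [-45.6787 -45.6315 -45.5613 -45.5612 -45.5091 -45.3576]
```

step_arm(fingers=[1, 1, 1], travel=[[0, 0.004, 0.01], [0, 0.003, 0.008], [0, 0, 0]], twist=[0, 0, 0])

```text
time_s: 17.52
position: [0.6264, 0.0737, 0.0821]
tool_rot: [[-0.033, 0.999, 0.0], [0.999, 0.033, -0.0], [-0.0, 0.0, -1.0]]
ft_force: [-4.6, -0.6, 8.0]
grip_width: 0.0148
gripper_force: 20.0
```

```bash
python3 pl2.py
```

```text
2646 2239 top height at x=0: 4.285777972587601 tilt x,y [ 0.5167 -0.1023] h at -46,+83 3.8709106934389865 5.034342845834014 xr -46.697766488446746 84.31459258029817 yr -83.67924252776221 83.99484154846496
lower edge x [-46.6978 -45.7147 -45.5979 -45.4866 -45.4522 -45.3499]
```

step_arm(fingers=[1, 1, 1, 1], travel=[[0, -0.013, 0.0075], [0, -0.013, 0.0075], [0, -0.013, 0.0075], [0, 0, 0]], twist=[0, 0, 0, 0])

```text
time_s: 18.12
position: [0.6238, 0.0736, 0.0806]
tool_rot: [[-0.033, 0.999, 0.004], [0.999, 0.033, -0.0], [-0.0, 0.004, -1.0]]
ft_force: [-0.6, 1.0, 11.0]
grip_width: 0.0149
gripper_force: 19.7
```

```bash
python3 pl2.py
```

```text
2658 2218 top height at x=0: 4.2904854859298505 tilt x,y [ 0.6123 -0.0989] h at -46,+83 3.798939227230708 5.177405909234825 xr -49.742811195544334 81.34632710358142 yr -83.60690042469774 83.9856241291492
lower edge x [-49.0654 -48.4985 -48.3665 -48.3182 -48.2113 -48.2055]
```

step_arm(fingers=[1, 1, 1, 1], travel=[[0, -0.015, 0.005], [0, -0.013, 0.0065], [0, -0.013, 0.0065], [0, 0, 0]], twist=[0, 0, 0, 0])

```text
time_s: 18.73
position: [0.6192, 0.0735, 0.078]
tool_rot: [[-0.033, 0.999, 0.003], [0.999, 0.033, -0.0], [-0.0, 0.003, -1.0]]
ft_force: [-0.6, -0.7, 6.3]
grip_width: 0.0149
gripper_force: 19.6
```

```bash
python3 pl2.py
```

```text
2608 2169 top height at x=0: 4.317549344598339 tilt x,y [ 0.6196 -0.0777] h at -46,+83 3.820125125435374 5.215075653088036 xr -54.81040630045979 76.12901461260144 yr -83.619658841024 83.87979662961844
lower edge x [-54.8104 -53.9642 -53.9523 -53.7341 -53.7278 -53.6999]
```

step_arm(fingers=[1, 1, 1, 1, 1, 1], travel=[[0, -0.015, 0.008], [0, -0.015, 0.008], [0, -0.015, 0.008], [0, -0.015, 0.008], [0, -0.015, 0.008], [0, 0, 0]], twist=[0, 0, 0, 0, 0, 0])

```text
time_s: 19.58
position: [0.6104, 0.0733, 0.0725]
tool_rot: [[-0.033, 0.999, -0.002], [0.999, 0.033, 0.0], [0.0, -0.002, -1.0]]
ft_force: [-1.5, 0.2, 0.3]
grip_width: 0.0146
gripper_force: 20.0
```

```bash
python3 pl2.py
```

```text
2497 2050 top height at x=0: 3.8914893729030813 tilt x,y [ 0.0717 -0.0316] h at -46,+83 3.833950918203844 3.9953087585560527 xr -59.96795627788106 88.44918795869931 yr -83.56193151312593 83.932949287632
lower edge x [-59.968  -59.9271 -59.8979 -59.7892 -59.7784 -59.7078]
```

step_arm(fingers=[1, 1, 1], travel=[[0, -0.008, 0.004], [0, -0.004, 0.003], [0, 0, 0]], twist=[0, 0, 0])

```text
time_s: 20.05
position: [0.6101, 0.0732, 0.0723]
tool_rot: [[-0.033, 0.999, 0.001], [0.999, 0.033, 0.0], [0.0, 0.001, -1.0]]
ft_force: [1.6, 0.4, -0.4]
grip_width: 0.0144
gripper_force: 19.7
```

```bash
cat > pl3.py <<'E'
exec(open("pl.py").read().split("cv=r")[0])
m=np.zeros(d.shape,bool);m[185:300,205:335]=True
Q=cloud(m)
C=Q[(abs(Q[:,1])<10)&(Q[:,0]>60)&(Q[:,0]<97)]
for x in range(58,98,3):
    h=Q[(abs(Q[:,1])<9)&(abs(Q[:,0]-x)<1.5),2];g=Q[(Q[:,1]>25)&(Q[:,1]<80)&(abs(Q[:,0]-x)<1.5),2]
    print(x,"mid",np.median(h).round(1) if len(h) else None,len(h),"side",np.median(g).round(1) if len(g) else None)
for x in range(-72,-54,2):
    g=Q[(abs(Q[:,1])<60)&(abs(Q[:,0]-x)<1),2];print(x,np.median(g).round(1) if len(g) else None)
E
python3 pl3.py
```

```text
58 mid 4.4 13 side 153.6
61 mid 4.7 15 side 146.7
64 mid 4.3 15 side 145.5
67 mid 5.1 14 side 151.4
70 mid 6.4 14 side 143.3
73 mid 6.2 13 side 143.1
76 mid 5.2 12 side 126.0
79 mid 4.9 11 side 1.4
82 mid 4.2 12 side 1.2
85 mid 3.8 14 side 0.8
88 mid 2.8 16 side 0.7
91 mid 2.5 14 side 0.3
94 mid 1.5 14 side 0.1
97 mid 1.3 10 side -0.1
-72 -1.1
-70 -0.5
-68 -0.1
-66 0.9
-64 3.0
-62 3.9
-60 3.9
-58 3.9
-56 3.9
```

step_arm(fingers=[0.6, 0.52, 0.48, 0.45, 0.45, 0.45, 0.45, 0.45, 0.45], travel=[[0, 0, 0], [0, 0, 0], [0, 0, -0.01], [0, 0, -0.03], [0, 0, -0.1], [0, 0, -0.3], [0, 0, -0.4], [0, 0, -0.4], [0, 0, 0]], twist=[0, 0, 0, 0, 0, 0, 0, 0, 0])

```text
time_s: 21.28
position: [0.611, 0.0732, 0.2004]
tool_rot: [[-0.033, 0.999, 0.007], [0.999, 0.033, -0.001], [-0.001, 0.007, -1.0]]
ft_force: [-0.5, 0.2, -0.6]
grip_width: 0.0231
gripper_force: 0.0
```

```bash
python3 pl3.py; python3 pl2.py; python3 - <<'E'
from h import *
a,_=optics.get_image("scene");cv2.imwrite("pics/end.png",cv2.resize(a[170:300,190:350],(800,650))[:600])
E
```

```text
58 mid 5.5 21 side 4.0
61 mid 4.9 19 side 4.1
64 mid 4.1 15 side 3.1
67 mid 5.0 18 side 0.4
70 mid 125.9 27 side -0.1
73 mid 130.1 24 side -0.1
76 mid 137.3 28 side -0.3
79 mid 143.2 22 side -0.0
82 mid 147.1 26 side 0.0
85 mid 4.3 14 side 0.1
88 mid 3.7 19 side 0.1
91 mid 2.3 13 side -0.0
94 mid 0.7 11 side 0.1
97 mid 2.1 11 side -0.1
-72 -1.4
-70 -0.5
-68 -0.1
-66 0.9
-64 3.0
-62 3.6
-60 3.8
-58 3.9
-56 3.8
3384 2872 top height at x=0: 3.8900355956891954 tilt x,y [ 0.0177 -0.0227] h at -46,+83 3.8758262585482113 3.915674182269667 xr -59.98261329626781 88.60398733487891 yr -83.9853085848663 83.93720462203814
lower edge x [-59.9826 -59.8816 -59.8742 -59.8051 -59.7981 -59.7968]
```

View pics/end.png

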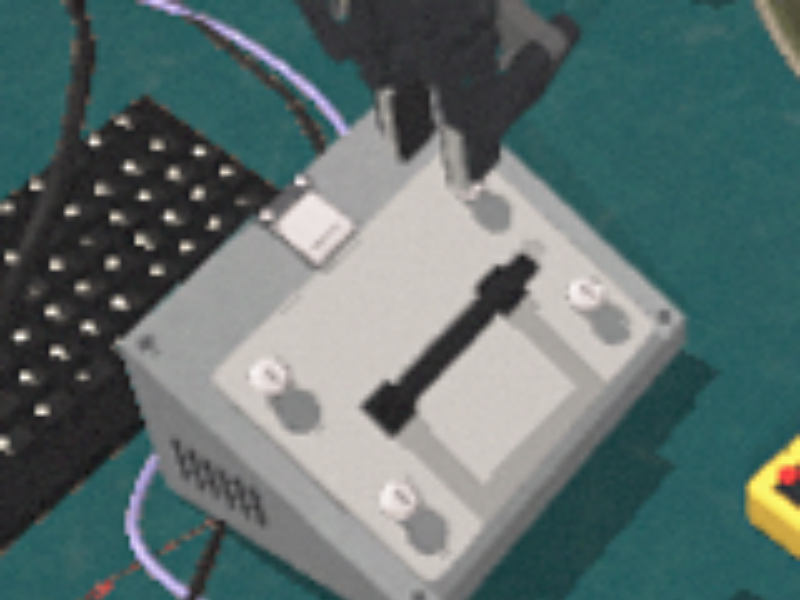

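The picture shows the cover flat. The stud heads sit at the slot ends, at (270,375), (400,498) and (587,292). The catch stands behind the upper edge at (315,230), and the gripper is clear of the cover.

```bash
python3 -c "
from rig import close_job
print(close_job())"
```

```text
the job is handed in; nothing more can be done
None
```

The cover is back on its studs, slid fully down and flat against the face, with the catch up behind its upper edge; I let go and handed the job in at about 21.5 s of the 45 s allowed.

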